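# Sort the returned key and tag, then press the label holder home behind the shelf lip

### The job

First sort the returns lying in front of the shelf: the nickel barrel key goes into the green tray with the other key, the white key tag into the yellow tray with the other tag. Then take the red label holder out of its wooden stand, push it down upright behind the front lip of the blue tiled shelf, between the two orange end stops, until the sprung strip under it is fully down, and finish while still holding it pressed home there, because the strip pushes it up again when let go. Leave the spring clamp, granite weight, padlock and pen cup where they are.

Things in the scene. Friction and masses are not known exactly. Their poses are not given: they have to be found in the camera images.
- key: loose nickel barrel key lying flat on the table, 40 g. Its round shank, 10 mm in diameter, lies along its x axis from x -15 to +35 mm of the origin; open bow (ring, 32 mm over, 7 mm thick) round x = -27 mm; a small bit at the +x end sticks out to y +14 mm, from x 21 to 33 mm. Total 78 mm long. Origin on the shank's line, on the underside; z up
- tag: loose white nylon key tag lying flat on the table, 20 g: a plate 50 mm (its x, from -20 to +30 mm of the origin) by 28 mm (its y, centred) by 8 mm thick, with a thin steel ring drawn at the -x end. Origin on the underside; z up
- key_tray: fixed green open tray for keys, 150 x 150 mm outside, 30 mm high, walls and floor 5 mm; origin at the centre of its underside, x and y along its sides. One key lies in it already (see other_key). Green and yellow tray may change sides
- tag_tray: fixed yellow open tray for tags, same shape and size as the green one, with one tag lying in it already (see other_tag)
- other_key: a key just like key, already lying in the green tray, near the tray's +y side (45 mm from the tray's centre) and along the tray's x
- other_tag: a tag just like tag, already lying in the yellow tray, near the tray's +y side (45 mm from the tray's centre) and along the tray's x
- holder: loose red label holder standing upright in the wooden stand, about 70 g: a flat plate 80 mm wide (its y), 90 mm tall (its z, up). The lower 33 mm is a bare metal blade 6 mm thick (its x), above it a red frame 12 mm thick with blank paper on both faces; both faces are alike, so it may go in either way round. Origin at the centre of the blade's lower edge. Pinch the red frame across its 12 mm thickness
- stand: fixed wooden stand, 44 (x) x 112 (y) x 35 mm high; an open slot 10 mm wide (x) and 88 mm long (y), 25 mm deep, holds the blade, whose lower edge rests 10 mm above the table. Origin at the centre of its underside
- shelf: fixed blue tiled shelf block, 300 mm long (its y), about 170 mm deep (x), tiled top 50 mm above the table; its front, with a steel lip, faces its -x, towards the robot. The copper funnel on its steel tube is fixed to it above its left rear corner (top 194 mm above the table, tube axis at shelf x +36, y +135 mm; funnel 100 mm across). Origin on the underside, 75 mm behind (+x of) the middle of the bay
- bay (a point): the place for the label holder's lower edge when fully home: the middle of the bay behind the lip, 20 mm above the table. Axes as the shelf's: x points away from the lip, y along it, z up. The bay is a slot 10 mm wide (x) and 100 mm long (y, between orange end stops that rise to 52 mm); its edges slope open at the mouth: lip and slope rise to about 50 mm above the table, 30 mm over this point. A 6 mm blade has 2 mm play on each side
- strip (a joint): orange sprung strip filling the floor of the bay, moves straight down: 0 = up (its top 8 mm above point bay), 0.008 m = fully down at its stop (top level with point bay). It resists with about 4 N at 0, rising evenly to about 9.6 N at the stop, and springs back when released
- clamp: bystander on the shelf's top: steel spring clamp gripping an orange fob, 80 x 40 x 42 mm high; leave it alone
- weight: bystander on the shelf's top: granite weight, 44 mm across, 30 mm high; leave it alone
- padlock: bystander on the table: brass padlock standing upright, 22 x 42 x 62 mm high; leave it alone
- pen_cup: bystander on the table: empty grey pen cup, 72 mm across, 95 mm high; leave it alone

How it is judged:
By the outcome, as a careful person would: the job done as asked, in the order asked, and still so for the second after the job is handed in, while the arm keeps its last pose, push and grip.
It also fails if it takes over 72 s, if anything falls off the work surface, if the arm or the gripper's body presses on something with over 40 N, if the wrist force passes 120 N, or if a joint passes its speed limit or range.

### The arm

A 6-joint arm with a two-finger parallel gripper is mounted at the origin on the work surface. World frame = base frame: x ahead of the robot, y to its left, z up, the work surface at z = 0. Lengths are in m, angles in degrees, forces in N, time in s.
With the tool pointing down it reaches from about 0.375 to 0.75 m from the base axis. Payload 9 kg.
Tool frame: the origin (TCP) lies where the fingers leave the gripper's body, on its centre line; the fingertips stand 73 mm ahead of it and the grasp point (between the pads) lies 54 mm ahead of it (robot.tip_reach is the distance from the TCP to the fingertips, in m); z points along the fingers, y is the direction in which the jaws open and shut (so a half turn about z gives the same grasp; the last joint's range is limited). The gripper opens to 85 mm and grips with 20 to 120 N. Pads are 22 mm wide; open, the fingers measure 114 mm over their backs; the gripper's body (76 mm by 85 mm) begins 54 mm behind the grasp point. The pads swing forward as they close: fully open they stand 13 mm farther back than shut.
Start: joints at [-82.661, 5.964, 5.575, 89.605, 0, 77.527], TCP at [0.203, -0.565, 0.304] pointing down, gripper open.
Joint ranges: [-171.21, 171.21], [-48.23, 106.86], [-62.78, 66.21], [-105.2, 120.99], [-86.42, 89.51], [-180, 180]. Speed limits (degrees/s): [127.2, 127.2, 147.25, 180, 180, 180].

### API

Orientations are given as [roll, pitch, yaw] about the fixed x, y, z axes, in that order (R = Rz(yaw) Ry(pitch) Rx(roll)).
In Python, from plant import robot gives the robot as it stands. Calls block until the motion is done:
- robot.move_pose(position, orientation): joint-space move of the TCP to a pose.
- robot.line_to(position, vel=0.15, rotation=None, guard=None): straight line of the TCP; rotation=None keeps the orientation; vel is the mean speed in m/s. With guard (N) it stops when the force on the tool has changed by that much, and returns True; else False.
- robot.goto_joints(angles): joint-space move.
- robot.set_gripper(opening): finger opening in m; the grip force is fixed at half the most; returns when the fingers have stopped.
- robot.pause(seconds).
- robot.ik(position, orientation): joint angles nearest the present ones, or None.
- robot.observe(): the state.
- robot.grab_frame(name): name is "scene" or "top" or "wrist"; returns the picture (480x640x3 uint8, blue, green, red); there is no depth.
- robot.get_calibration(name): a dict with "vertical_fov" (degrees; the focal length in pixels is half the picture's height over the tangent of half this angle, whatever the lens; pixels are square), "cx", "cy" (the principal point, pixels), "rvec" (rotation vector, rad) and "tvec" (3), from world to camera coordinates, as OpenCV has them. Camera axes: x right, y down, z forward; pixel columns grow to the right and rows downward; lengths in m; the calibration is good to about 2 mm. The wrist camera is an equidistant fisheye: a pixel r from the principal point sees the ray r / f radians off the axis. A picture is of the moment at which its call begins: read the wrist's pose just before it. get_calibration takes no time and is no camera call; for the wrist camera it gives the pose at the moment of the call.
A pose or a line that the arm cannot do raises robot.IKError and nothing moves.
- robot.job_done(): hands the job in, once; it reports no verdict.
The state is a dict: "time": time; "q": joint angles; "qvel": joint speeds; "joint_torque": joint torques, N m; "tool_pos": TCP position; "tcp_rot": TCP orientation; "ft_force": force on the tool from outside, world axes, zero at the start; "torque": the same for the moment, N m; "gripper_width": finger opening in m.
Only numpy, scipy, OpenCV 4.12 (cv2) and the standard library are available. Lean on these libraries where they do the work, as an engineer would, in place of code of your own. Each camera call takes 0.05 s, during which the arm holds its last target.

## Working session

There is one attempt and no reset: what is moved stays moved. The work goes in short steps, each a Python script; the robot and the scene stay as the last script left them, time stands still between calls to the robot, and variables do not carry over. Pictures are saved under pics/ and viewed, and the job is handed in when it is done.

```bash
mkdir -p pics; ls; python3 - <<'E'
from plant import robot
import cv2
for n in ("scene","top","wrist"):
    c=robot.get_calibration(n); print(n,c)
    cv2.imwrite(f"pics/{n}0.png",robot.grab_frame(n))
s=robot.observe(); print(s['time'],s['tool_pos'],s['tcp_rot'],s['ft_force'])
E
```

```text
pics
scene {'vertical_fov': 49.35834743629802, 'cx': 324.63301907431793, 'cy': 232.93113459810868, 'rvec': array([ 1.77665966,  2.05770493, -0.58612344]), 'tvec': array([ 0.06726347, -0.43604847,  1.64518345])}
top {'vertical_fov': 44.485678930520365, 'cx': 323.4020810667185, 'cy': 240.10264130540435, 'rvec': array([ 2.18893596, -2.20168486,  0.04233251]), 'tvec': array([0.01147871, 0.5423656 , 1.17057299])}
wrist {'vertical_fov': 65.70646984690485, 'cx': 313.73271402624255, 'cy': 237.42089077060206, 'rvec': array([-2.38856165,  1.67905843,  0.22347712]), 'tvec': array([-0.59859266, -0.03264156,  0.3792956 ])}
0.15 [ 0.20335554 -0.56432673  0.3033233 ] [-1.79946818e+02 -1.18168894e-02  1.98144558e+01] [-0.30930065 -0.04774071  0.33768777]
```

View pics/scene0.png

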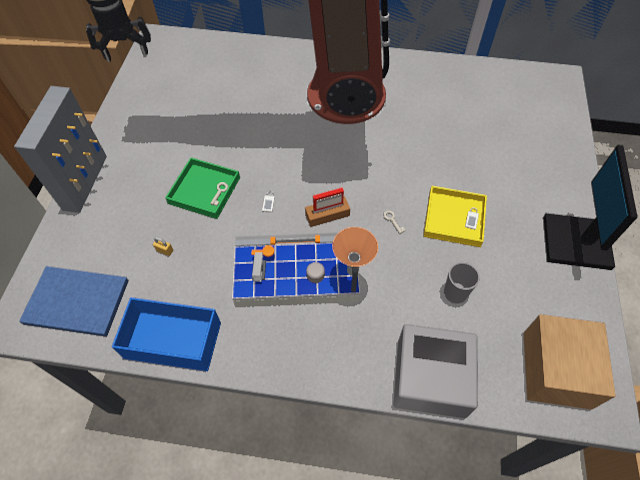

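View pics/top0.png

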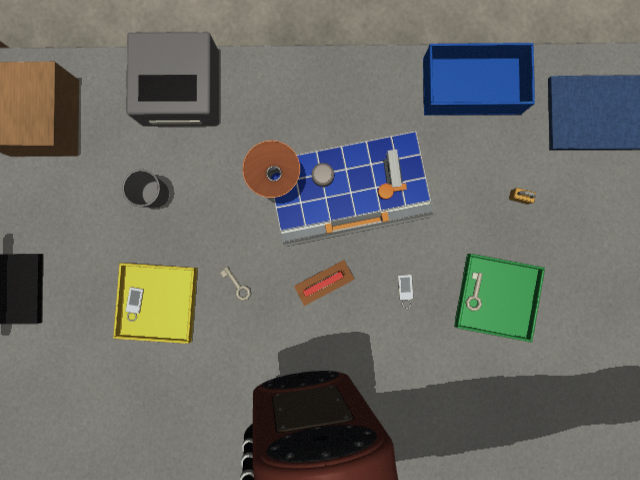

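View pics/wrist0.png

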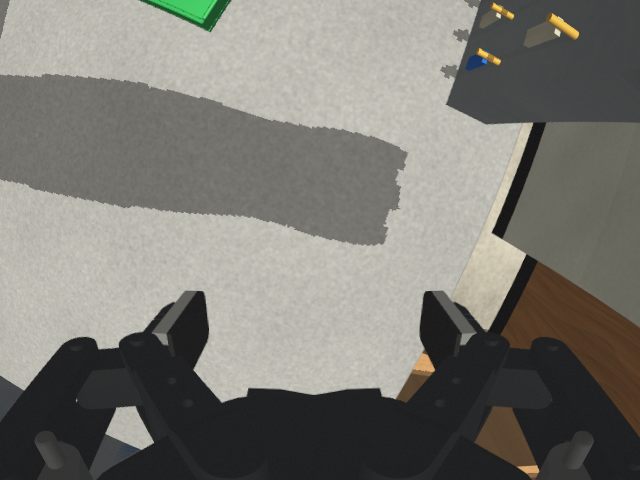

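The top view has +x up and +y left. The yellow tray (155,303) is at +y and the green tray (500,297) at -y. The key is at (236,283), the tag at (405,288), the stand at (324,283), and the bay with its orange stops runs (328,229) to (386,217). I'll zoom in for detail.

```bash
cat > h.py <<'E'
import numpy as np, cv2
from plant import robot
def cal(n): 
    c=robot.get_calibration(n); R=cv2.Rodrigues(np.array(c['rvec']))[0]; t=np.array(c['tvec']).ravel()
    f=240/np.tan(np.radians(c['vertical_fov']/2)); return dict(n=n,R=R,t=t,f=f,cx=c['cx'],cy=c['cy'])
def ray(c,p):
    a=(p[0]-c['cx'])/c['f']; b=(p[1]-c['cy'])/c['f']
    if c['n']=='wrist':
        r=np.hypot(a,b); s=np.sinc(r/np.pi); d=np.array([a*s,b*s,np.cos(r)])
    else: d=np.array([a,b,1.])
    d=c['R'].T@d; return -c['R'].T@c['t'], d/np.linalg.norm(d)
def plane(c,p,z):
    o,d=ray(c,p); return o+d*(z-o[2])/d[2]
def proj(c,X):
    v=c['R']@np.asarray(X,float)+c['t']
    if c['n']=='wrist':
        r=np.hypot(v[0],v[1]); th=np.arctan2(r,v[2]); return np.array([c['cx']+c['f']*th*v[0]/r,c['cy']+c['f']*th*v[1]/r])
    return np.array([c['cx']+c['f']*v[0]/v[2],c['cy']+c['f']*v[1]/v[2]])
def tri(rs):
    A=np.zeros((3,3));b=np.zeros(3)
    for o,d in rs:
        M=np.eye(3)-np.outer(d,d);A+=M;b+=M@o
    X=np.linalg.solve(A,b); return X,[np.linalg.norm((np.eye(3)-np.outer(d,d))@(X-o)) for o,d in rs]
E
python3 - <<'E'
import cv2
t=cv2.imread('pics/top0.png');s=cv2.imread('pics/scene0.png')
cv2.imwrite('pics/t1.png',cv2.resize(t[190:350,210:430],None,fx=3.6,fy=3.6,interpolation=cv2.INTER_CUBIC))
cv2.imwrite('pics/s1.png',cv2.resize(s[170:310,220:420],None,fx=4,fy=4,interpolation=cv2.INTER_CUBIC))
E
```

```text
(no output)
```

View pics/t1.png

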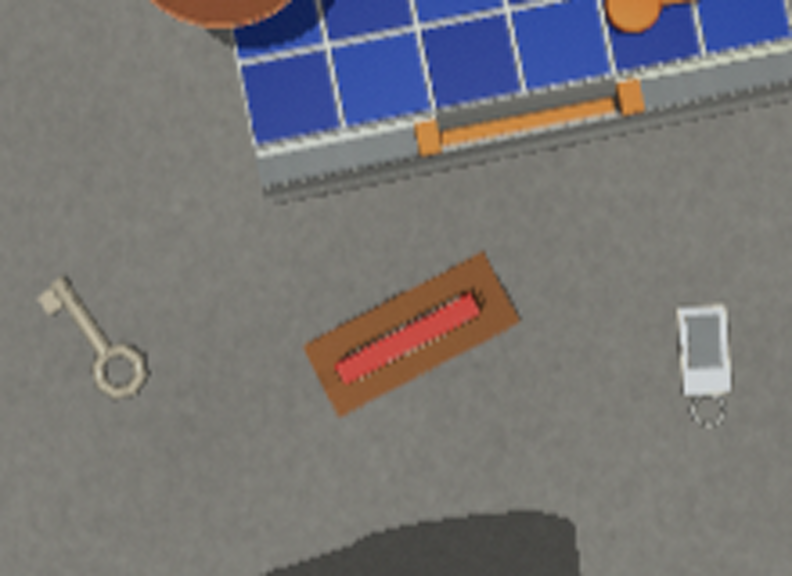

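View pics/s1.png

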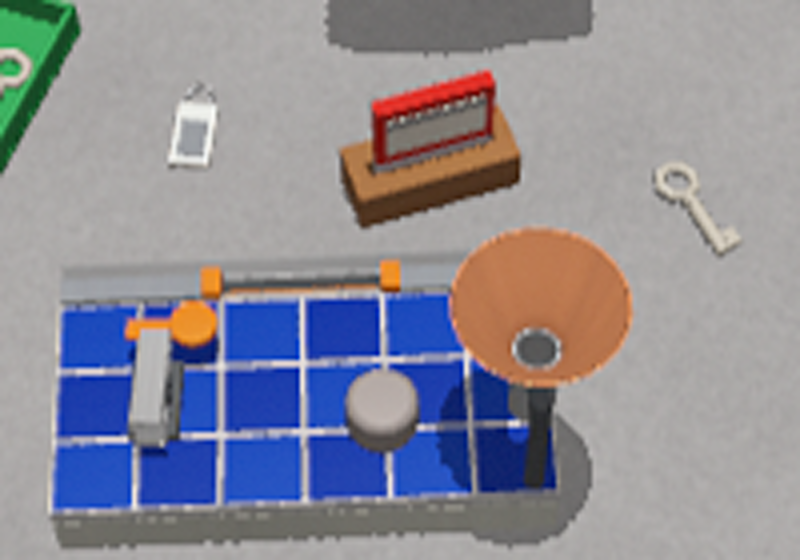

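The top crop shows the key with its bow at lower right and its bit at upper left. It also shows the tag with its ring towards the robot, the red holder lying along the stand, and two orange stops at about (329,228) and (385,217). I'll compute positions from both fixed views.

```bash
cat > m.py <<'E'
from h import *
def hsv(im): return cv2.cvtColor(im,cv2.COLOR_BGR2HSV)
def blobs(mask,roi,amin=15):
    x0,y0,x1,y1=roi; m=np.zeros_like(mask); m[y0:y1,x0:x1]=mask[y0:y1,x0:x1]
    cs,_=cv2.findContours(m,cv2.RETR_EXTERNAL,cv2.CHAIN_APPROX_NONE)
    return sorted([c for c in cs if cv2.contourArea(c)>amin],key=cv2.contourArea,reverse=True)
E
python3 - <<'E'
from m import *
np.set_printoptions(precision=4,suppress=True)
ct,cs=cal('top'),cal('scene')
t=cv2.imread('pics/top0.png');s=cv2.imread('pics/scene0.png')
ht,hs=hsv(t),hsv(s)
def rng(h,a,b): return cv2.inRange(h,np.array(a),np.array(b))
def show(nm,h,c,lo,hi,roi,z,amin=15):
    for b in blobs(rng(h,lo,hi),roi,amin)[:4]:
        r=cv2.minAreaRect(b); P=np.array([plane(c,p,z)[:2] for p in cv2.boxPoints(r)])
        print(nm,c['n'],cv2.contourArea(b),np.round(r[0],1),'ctr',plane(c,r[0],z)[:2],'sides',np.linalg.norm(P[1]-P[0]).round(4),np.linalg.norm(P[2]-P[1]).round(4),'dir',np.degrees(np.arctan2(*(P[1]-P[0])[::-1])).round(1))
show('orange',ht,ct,(8,150,150),(25,255,255),(310,200,400,245),.05)
show('orange',hs,cs,(8,150,150),(25,255,255),(265,225,325,245),.05)
show('red',ht,ct,(0,150,120),(5,255,255),(290,255,360,310),.1)
show('brown',ht,ct,(8,100,60),(16,255,255),(290,255,360,310),.035)
show('green',ht,ct,(50,100,40),(80,255,255),(440,240,560,350),.03)
show('yellow',ht,ct,(22,150,80),(35,255,255),(100,250,210,350),.03)
show('green',hs,cs,(50,100,40),(80,255,255),(150,150,260,230),.03)
show('yellow',hs,cs,(22,150,80),(35,255,255),(410,170,500,260),.03)
show('blue',ht,ct,(105,150,60),(125,255,255),(260,120,440,240),.05)
# white/nickel
def bg(im,roi):
    x0,y0,x1,y1=roi; return np.median(im[y0:y1,x0:x1].reshape(-1,3),0)
g=t.astype(int).max(2); m=(g>150).astype(np.uint8)*255
for nm,roi,z in(('tag',(390,265,425,300),.008),('key',(215,255,265,310),.006)):
    for b in blobs(m,roi)[:2]:
        r=cv2.minAreaRect(b);P=np.array([plane(ct,p,z)[:2] for p in cv2.boxPoints(r)])
        print(nm,cv2.contourArea(b),np.round(r[0],1),plane(ct,r[0],z)[:2],np.linalg.norm(P[1]-P[0]),np.linalg.norm(P[2]-P[1]),np.degrees(np.arctan2(*(P[1]-P[0])[::-1])))
# key landmarks by eye from zoom: bow centre, bit end
f=lambda u,v:(210+u/3.6-.36,190+v/3.6-.36)
fs=lambda u,v:(220+u/4-.37,170+v/4-.37)
for nm,a,b,z in(('bow',(120,371),(676,181),.004),('stopL',(428,138),(390,275),.052),('stopR',(629,97),(211,281),.052),('redA',(344,372),(490,78),.1),('redB',(474,301),(378,107),.1),('tag',(704,351),(193,133),.008),('shank end',(64,284),(725,246),.005)):
    X,e=tri([ray(ct,f(*a)),ray(cs,fs(*b))]); print(nm,X,np.array(e),plane(ct,f(*a),z)[:2],plane(cs,fs(*b),z)[:2])
E
```

```text
orange top 100.0 [355.9 223.1] ctr [ 0.5735 -0.0556] sides 0.0923 0.0058 dir -79.0
orange top 35.0 [384.8 216.6] ctr [ 0.586 -0.112] sides 0.0109 0.0161 dir -76.3
orange top 34.0 [328.5 228. ] ctr [ 0.5643 -0.002 ] sides 0.0098 0.0157 dir -90.4
orange scene 23.0 [317. 238.] ctr [ 0.5658 -0.004 ] sides 0.0101 0.0176 dir 98.4
orange scene 20.0 [272. 240.] ctr [ 0.588  -0.1143] sides 0.01 0.0175 dir 98.4
red top 220.0 [322.7 283.7] ctr [0.4572 0.0096] sides 0.0791 0.0125 dir -63.0
brown top 1192.5 [323.7 282.2] ctr [0.4583 0.008 ] sides 0.1119 0.044 dir -62.6
green top 5821.0 [499.2 297.2] ctr [ 0.4268 -0.338 ] sides 0.1497 0.1568 dir -11.2
yellow top 5732.5 [154.9 302.6] ctr [0.4197 0.3426] sides 0.1493 0.1564 dir -3.4
green scene 2733.5 [202.3 187.1] ctr [ 0.4397 -0.3385] sides 0.1706 0.1936 dir -176.7
yellow scene 2893.0 [456.3 216.2] ctr [0.4347 0.3442] sides 0.1668 0.1598 dir 174.5
blue top 439.5 [365.2 201.3] ctr [ 0.6163 -0.074 ] sides 0.0449 0.0412 dir -79.0
blue top 435.0 [355.5 154.7] ctr [ 0.7082 -0.056 ] sides 0.0447 0.0411 dir -79.0
blue top 433.5 [340.1 206.4] ctr [ 0.6065
[... 185 characters left out ...]
5035077678625723 -85.92537858193135
key 186.0 [234.3 284.3] [0.4544 0.1891] 0.025656661329298322 0.07311927782972556 -45.17139848919724
bow [0.4373 0.171  0.0025] [0.0009 0.0009] [0.4372 0.1717] [0.4386 0.17  ]
stopL [ 0.5647 -0.003   0.0467] [0.0009 0.0009] [ 0.5642 -0.0021] [ 0.568  -0.0033]
stopR [ 0.5863 -0.1126  0.0482] [0.0012 0.0012] [ 0.5858 -0.1111] [ 0.5886 -0.113 ]
redA [0.4401 0.0421 0.0963] [0.0002 0.0002] [0.4403 0.0422] [0.443  0.0421]
redB [ 0.4765 -0.0249  0.101 ] [0.0003 0.0003] [ 0.4765 -0.0252] [ 0.4757 -0.0247]
tag [ 0.4468 -0.1574  0.0033] [0.0009 0.0009] [ 0.4468 -0.1558] [ 0.45   -0.1572]
shank end [0.4861 0.2046 0.0048] [0.0014 0.0014] [0.4863 0.2032] [0.4858 0.206 ]
```

Both fixed views agree to about 1 to 2 mm. Next I'll move above the tag, check it with the wrist camera, and pick IK branches.

```bash
python3 - <<'E'
from m import *
np.set_printoptions(precision=3,suppress=True)
s=robot.observe(); c=cal('wrist'); o=-c['R'].T@c['t']
from scipy.spatial.transform import Rotation as Ro
RT=Ro.from_euler('xyz',s['tcp_rot'],degrees=True).as_matrix()
print('cam in tcp',RT.T@(o-s['tool_pos']),'axis',RT.T@c['R'][2],robot.tip_reach)
for nm,p,y in(('tag',(.45,-.156),4),('ytray',(.42,.3426-.025),-3),('key',(.4637,.189),34.3),('gtray',(.42,-.36),-11),('hold',(.457,.009),-63),('bay',(.575,-.057),-79)):
    for z in(.08,.25):
        for k in(0,180): 
            q=robot.ik([*p,z],[180,0,y+k]); print(nm,z,y+k,None if q is None else np.array(q))
E
```

```text
cam in tcp [ 0.066 -0.001 -0.071] axis [-0.26  -0.001  0.966] 0.0726
tag 0.08 4 [-34.91  -11.058 -34.554  66.504   0.    141.09 ]
tag 0.08 184 [-34.91  -11.058 -34.554  66.504   0.    -38.91 ]
tag 0.25 4 [-34.91  -16.203 -20.992  85.212   0.    141.09 ]
tag 0.25 184 [-34.91  -16.203 -20.992  85.212   0.    -38.91 ]
ytray 0.08 -3 [  22.848   -1.781  -25.947   65.835    0.    -154.152]
ytray 0.08 177 [ 22.848  -1.781 -25.947  65.835   0.     25.848]
ytray 0.25 -3 [  22.848   -7.137  -13.043   84.094    0.    -154.152]
ytray 0.25 177 [ 22.848  -7.137 -13.043  84.094   0.     25.848]
key 0.08 34.3 [  7.175  -6.448 -30.397  66.051   0.    152.875]
key 0.08 214.3 [  7.175  -6.448 -30.397  66.051   0.    -27.125]
key 0.25 34.3 [  7.175 -11.75  -17.194  84.556   0.    152.875]
key 0.25 214.3 [  7.175 -11.75  -17.194  84.556   0.    -27.125]
gtray 0.08 -11 [-54.151   2.864 -21.273  65.863   0.    136.849]
gtray 0.08 169 [-54.151   2.864 -21.273  65.863   0.    -43.151]
gtray 0.25 -11 [-54.151  -2.452  -8.597  83.855   0.    136.849]
gtray 0.25 169 [-54.151  -2.452  -8.597  83.855   0.    -43.151]
hold 0.08 -63 [ -15.343  -14.832  -37.784   67.048    0.    -132.343]
hold 0.08 117 [-15.343 -14.832 -37.784  67.048   0.     47.657]
hold 0.25 -63 [ -15.343  -19.767  -23.884   85.883    0.    -132.343]
hold 0.25 117 [-15.343 -19.767 -23.884  85.883   0.     47.657]
bay 0.08 -79 [ -18.623    7.057  -16.846   66.097    0.    -119.623]
bay 0.08 101 [-18.623   7.057 -16.846  66.097   0.     60.377]
bay 0.25 -79 [ -18.623    1.854   -4.305   83.841    0.    -119.623]
bay 0.25 101 [-18.623   1.854  -4.305  83.841   0.     60.377]
```

```bash
python3 - <<'E'
from m import *
np.set_printoptions(precision=4,suppress=True)
robot.move_pose([.4475,-.156,.25],[180,0,184])
robot.set_gripper(.05)
c=cal('wrist'); im=robot.grab_frame('wrist'); cv2.imwrite('pics/w1.png',im)
import pickle; pickle.dump(c,open('c1.pkl','wb')); s=robot.observe(); print(s['time'],s['tool_pos'],s['tcp_rot'],s['gripper_width'])
for X in((.4475,-.156,.008),(.5755,-.0575,.05),(.457,.009,.1)): print(proj(c,X))
E
```

```text
2.4083 [ 0.4475 -0.1561  0.25  ] [ 179.9997   -0.0025 -176.0113] 0.05026142448922134
[312.8185 216.0966]
[411.879  372.9057]
[538.5362 272.6421]
```

View pics/w1.png

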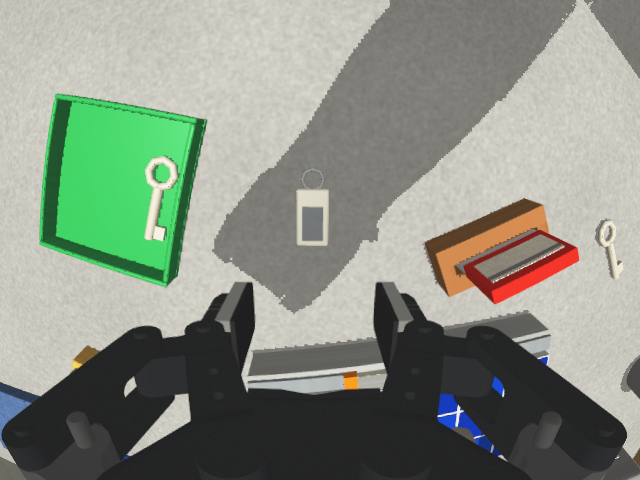

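The wrist view shows the tag upright at (312,217), about 1 px from my prediction. The green tray is at left, the stand with the red holder at right and the shelf front below. I'll refine the tag pose and measure heights here.

```bash
python3 - <<'E'
from m import *; import pickle
np.set_printoptions(precision=4,suppress=True)
c=pickle.load(open('c1.pkl','rb')); im=cv2.imread('pics/w1.png'); ct=cal('top')
h=hsv(im)
m=(im.min(2)>165).astype(np.uint8)*255
m=((im.astype(int).max(2)>195)).astype(np.uint8)*255
for b in blobs(m,(290,187,340,250))[:2]:
    r=cv2.minAreaRect(b);bp=cv2.boxPoints(r);P=np.array([plane(c,p,.008)[:2] for p in bp]);print('tag',cv2.contourArea(b),r,P.mean(0),P,np.degrees(np.arctan2(*(P[1]-P[0])[::-1])))
    print('tri',tri([ray(c,r[0]),ray(ct,(405.3,286.8))]))
g=cv2.inRange(h,(50,100,40),(80,255,255))
b=blobs(g,(20,80,230,300))[0]
ap=cv2.approxPolyDP(cv2.convexHull(b),6,True)[:,0]; print('green',ap.tolist(),[plane(c,p,.03)[:2].round(4).tolist() for p in ap])
E
```

```text
tag 1579.5 ((312.0, 217.0), (54.0, 30.0), 90.0) [ 0.4487 -0.1566] [[ 0.4258 -0.1709]
 [ 0.4241 -0.1456]
 [ 0.4715 -0.1419]
 [ 0.4733 -0.1681]] 93.91626881930327
tri (array([ 0.4478, -0.1563,  0.0095]), [np.float64(0.00047200874122686314), np.float64(0.0004720087412269158)])
green [[56, 94], [206, 120], [177, 274], [166, 286], [40, 244]] [[0.3411, -0.399], [0.3704, -0.246], [0.5017, -0.2714], [0.5143, -0.2829], [0.4861, -0.4275]]
```

```bash
python3 - <<'E'
from m import *
np.set_printoptions(precision=4,suppress=True)
robot.line_to([.448,-.1565,.0745],vel=.2)
robot.set_gripper(0.0); s=robot.observe(); print('w',s['gripper_width'],s['tool_pos'],s['ft_force'])
robot.line_to([.448,-.1565,.2],vel=.2)
c=cal('wrist'); cv2.imwrite('pics/w2.png',robot.grab_frame('wrist')); print(robot.observe()['gripper_width'])
robot.move_pose([.418,.3176,.2],[180,0,176.6])
c=cal('wrist'); im=robot.grab_frame('wrist'); cv2.imwrite('pics/w3.png',im)
s=robot.observe(); print(s['time'],s['tool_pos'],s['gripper_width'])
m=cv2.inRange(hsv(im),(20,120,60),(36,255,255)); b=blobs(m,(0,0,640,480),2000)
for x in b[:2]:
    ap=cv2.approxPolyDP(cv2.convexHull(x),6,True)[:,0]; print(ap.tolist(),[plane(c,p,.03)[:2].round(4).tolist() for p in ap])
print(proj(c,(.4197,.3426,.005)))
E
```

```text
w 0.025158191753338815 [ 0.4488 -0.1571  0.0761] [-1.2808  0.0419  7.2905]
0.02544166635079992
6.3917 [0.4185 0.3168 0.1999] 0.025665946489885707
[[243, 127], [464, 134], [446, 323], [416, 335], [248, 294]] [[0.3416, 0.2768], [0.3521, 0.4235], [0.4917, 0.4145], [0.4994, 0.3908], [0.4568, 0.2686]]
[347.3485 228.823 ]
```

View pics/w3.png

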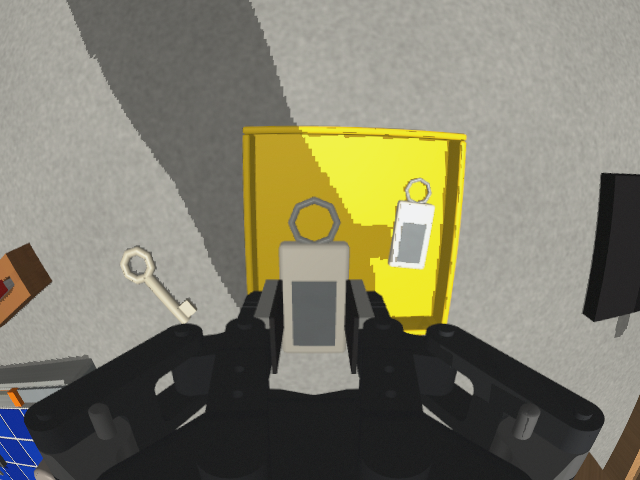

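The tag is held squarely (w3). The tray's other tag is at (412,233) on the far side, so the target spot is clear. I'll place the tag, then look at the key.

```bash
python3 - <<'E'
from m import *; import pickle
np.set_printoptions(precision=4,suppress=True)
print(robot.line_to([.419,.3195,.0825],vel=.15,guard=8))
s=robot.observe(); print(s['tool_pos'],s['ft_force'])
robot.set_gripper(.04)
robot.line_to([.419,.3195,.2],vel=.25)
c0=cal('wrist'); cv2.imwrite('pics/w4.png',robot.grab_frame('wrist'))
robot.move_pose([.4637,.1892,.22],[180,0,214.3])
c=cal('wrist'); im=robot.grab_frame('wrist'); cv2.imwrite('pics/w5.png',im); pickle.dump((c0,c),open('c5.pkl','wb'))
print(robot.observe()['time'])
for X in((.4372,.1715,.003),(.4637,.1892,.005),(.4863,.2040,.005)): print(proj(c,X))
E
```

```text
True
[0.4176 0.3186 0.0811] [-2.1291 -1.0326  5.6398]
9.0917
[312.595  182.7169]
[312.3061 223.3886]
[311.7785 256.1647]
```

View pics/w4.png

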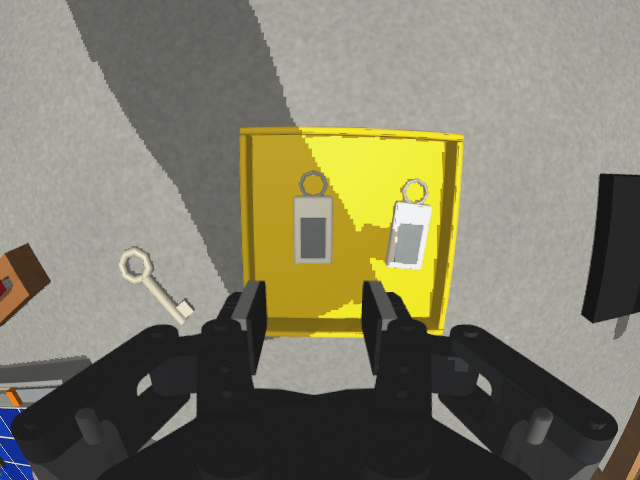

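View pics/w5.png

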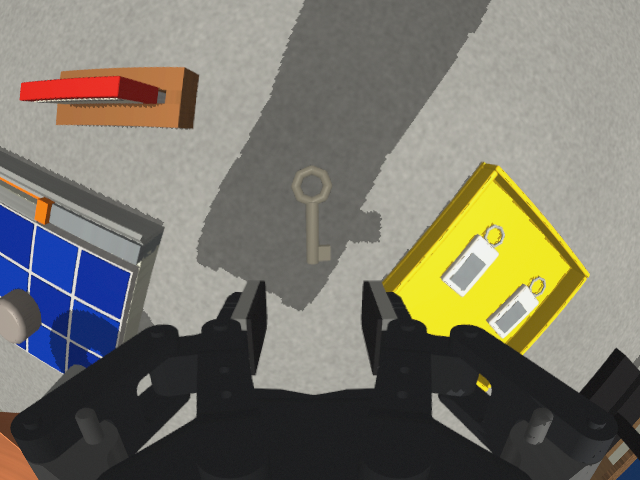

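The tag lies flat in the yellow tray. The key is under the gripper with its bow at (311,185) and shank end at (313,262), within about 2 mm of the estimate. I'll grasp it now.

```bash
python3 - <<'E'
from m import *; import pickle
np.set_printoptions(precision=4,suppress=True)
p=[.4646,.1896]
robot.line_to([*p,.076],vel=.2)
s=robot.observe(); print(s['tool_pos'],s['ft_force'])
robot.set_gripper(0.0); s=robot.observe(); print('w',s['gripper_width'],s['tool_pos'],s['ft_force'])
robot.line_to([*p,.2],vel=.2)
cv2.imwrite('pics/w6.png',robot.grab_frame('wrist')); print(robot.observe()['gripper_width'])
robot.move_pose([.433,-.3634,.2],[180,0,168.9])
c=cal('wrist'); im=robot.grab_frame('wrist'); cv2.imwrite('pics/w7.png',im)
s=robot.observe(); print(s['time'],s['tool_pos'],s['gripper_width'])
m=cv2.inRange(hsv(im),(50,100,40),(80,255,255)); b=blobs(m,(0,0,640,480),2000)
for x in b[:2]:
    ap=cv2.approxPolyDP(cv2.convexHull(x),6,True)[:,0]; print(ap.tolist(),[plane(c,p,.03)[:2].round(4).tolist() for p in ap])
E
```

```text
[0.4652 0.1899 0.077 ] [ 0.0913 -0.2922  0.2328]
w 0.006363350937899296 [0.4654 0.1897 0.0775] [-1.842  -1.1246  7.4498]
0.006492979710171423
13.2333 [ 0.4335 -0.3626  0.2001] 0.0064111923697161895
[[229, 113], [451, 117], [436, 320], [239, 323]] [[0.3408, -0.3993], [0.3692, -0.2557], [0.5143, -0.2832], [0.4868, -0.4282]]
```

View pics/w7.png

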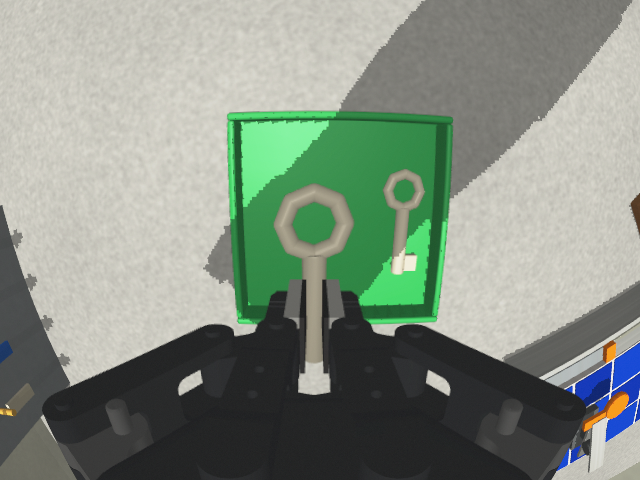

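The key is held straight, with its bow at (313,222) over free space in the green tray. The other key is at (402,220). I'll place it, then take a wrist view over the stand and bay.

```bash
python3 - <<'E'
from m import *; import pickle
np.set_printoptions(precision=4,suppress=True)
p=[.433,-.3645]
print(robot.line_to([*p,.0835],vel=.15,guard=8))
s=robot.observe(); print(s['tool_pos'],s['ft_force'])
robot.set_gripper(.025)
robot.line_to([*p,.2],vel=.25)
cv2.imwrite('pics/w8.png',robot.grab_frame('wrist'))
# look at holder & bay: gripper along holder, camera at +y side
robot.move_pose([.5,-.09,.30],[180,0,101]); robot.set_gripper(.05)
c=cal('wrist'); im=robot.grab_frame('wrist'); cv2.imwrite('pics/w9.png',im)
print(robot.observe()['time']); pickle.dump(c,open('c9.pkl','wb'))
for X in((.457,.009,.1),(.5755,-.0575,.02)): print(proj(c,X))
E
```

```text
True
[ 0.4321 -0.3629  0.0825] [-1.1858  1.6887  5.9352]
16.8917
[280.2761  86.8303]
[396.3696 191.9616]
```

View pics/w8.png

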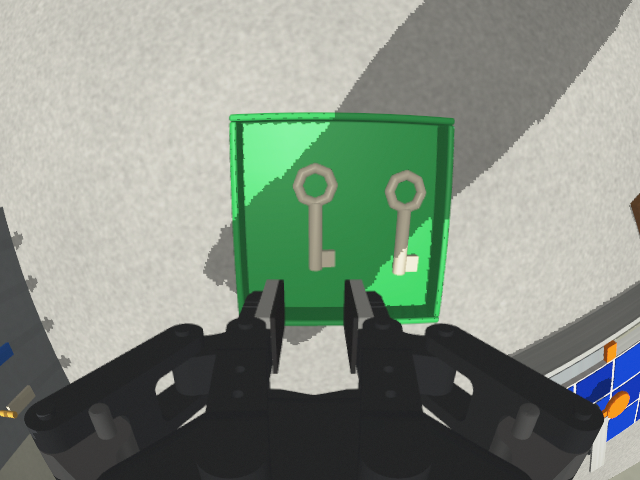

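View pics/w9.png

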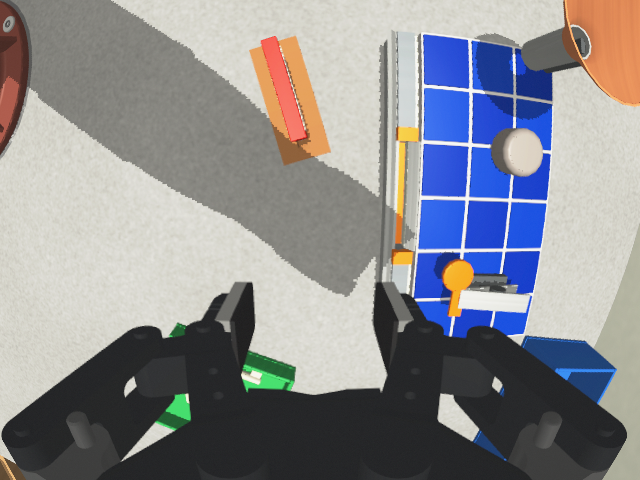

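The key lies flat in the green tray. In w9 the holder's top runs (268,40) to (300,137). The bay runs between orange stops at (407,133) and (402,257), with the strip between them. Zooming on both.

```bash
python3 - <<'E'
from m import *; import pickle
np.set_printoptions(precision=4,suppress=True)
c=pickle.load(open('c9.pkl','rb')); im=cv2.imread('pics/w9.png'); ct=cal('top')
cv2.imwrite('pics/w9z.png',np.hstack([cv2.resize(im[115:275,370:435],None,fx=3.7,fy=3.7,interpolation=cv2.INTER_CUBIC),cv2.resize(im[25:185,240:340],None,fx=3.7,fy=3.7,interpolation=cv2.INTER_CUBIC)]))
h=hsv(im)
m=cv2.inRange(h,(8,150,120),(28,255,255))
for b in blobs(m,(385,120,425,275)): 
    M=cv2.moments(b); print('or',cv2.contourArea(b),cv2.boundingRect(b),M['m10']/M['m00'],M['m01']/M['m00'])
m=cv2.inRange(h,(0,120,100),(4,255,255))|cv2.inRange(h,(175,120,100),(180,255,255))
for b in blobs(m,(240,20,340,180))[:2]: 
    r=cv2.minAreaRect(b);bp=cv2.boxPoints(r); print('red',cv2.contourArea(b),r,bp.tolist(),[plane(c,p,.1)[:2] for p in bp])
E
```

```text
or 437.5 (395, 143, 10, 101) 400.20685714285713 192.50628571428572
or 261.0 (391, 249, 22, 15) 401.4361430395913 256.2713920817369
or 250.0 (396, 127, 23, 15) 407.16 133.85933333333332
red 1618.0 ((283.24560546875, 88.69579315185547), (106.747314453125, 16.762950897216797), 72.84757232666016) [[259.4962158203125, 40.16783142089844], [275.51361083984375, 35.22418212890625], [306.9949951171875, 137.2237548828125], [290.97760009765625, 142.1674041748047]] [array([0.4351, 0.0417]), array([0.4459, 0.0472]), array([ 0.4829, -0.0239]), array([ 0.4722, -0.0296])]
```

View pics/w9z.png

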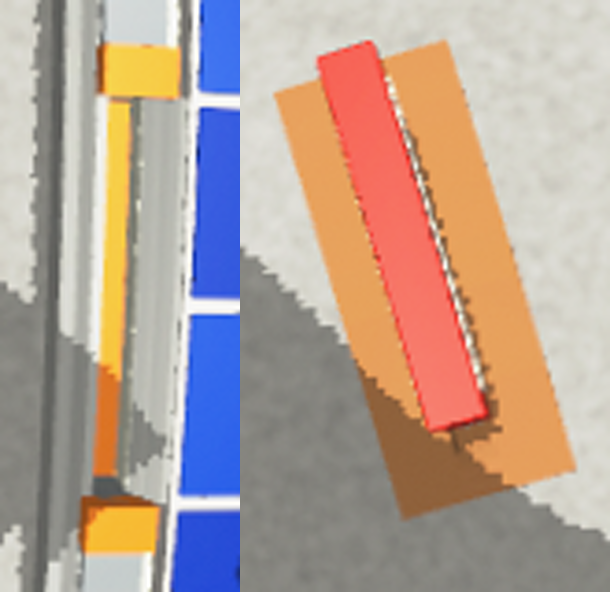

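```bash
python3 - <<'E'
from m import *; import pickle
np.set_printoptions(precision=4,suppress=True)
robot.move_pose([.588,-.122,.2],[180,0,101])
c=cal('wrist'); im=robot.grab_frame('wrist'); cv2.imwrite('pics/w10.png',im)
print(robot.observe()['time']); pickle.dump(c,open('c10.pkl','wb')); print(-c['R'].T@c['t'])
u,v=proj(c,(.5755,-.0575,.05)); print(u,v)
x0,y0=int(u-50),max(0,int(v-110)); print(x0,y0)
cv2.imwrite('pics/w10z.png',cv2.resize(im[y0:y0+220,x0:x0+100],None,fx=2.7*2.9/2.9,fy=2.7,interpolation=cv2.INTER_CUBIC))
E
```

```text
17.55
[ 0.5759 -0.0567  0.2712]
313.2991736696817 141.58498216314445
263 31
```

View pics/w10.png

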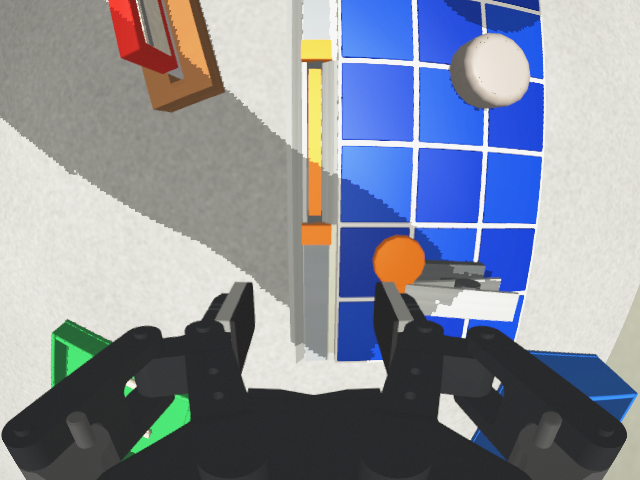

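View pics/w10z.png

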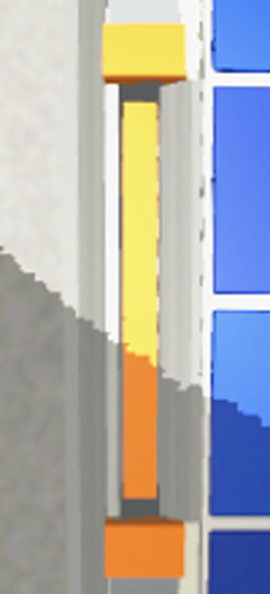

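From directly above, the strip (315,145) sits centred between lip and slope. The stops are at (316,51) and (316,234). Computing the bay line and strip height from w9, w10 and the top view.

```bash
python3 - <<'E'
from m import *; import pickle
np.set_printoptions(precision=4,suppress=True)
c=pickle.load(open('c10.pkl','rb')); c9=pickle.load(open('c9.pkl','rb')); ct=cal('top'); im=cv2.imread('pics/w10.png'); h=hsv(im)
m=cv2.inRange(h,(8,130,120),(30,255,255))
for b in blobs(m,(295,30,340,250)):
    M=cv2.moments(b);ce=(M['m10']/M['m00'],M['m01']/M['m00']);r=cv2.minAreaRect(b); print(cv2.contourArea(b),np.round(ce,1),np.round(r[0],1),cv2.boundingRect(b))
    if cv2.contourArea(b)>1200:
        P=np.array([plane(c,p,.028)[:2] for p in cv2.boxPoints(r)]);print('strip',P.mean(0),np.linalg.norm(P[1]-P[0]),np.linalg.norm(P[2]-P[1]),np.degrees(np.arctan2(*(P[1]-P[0])[::-1])),np.degrees(np.arctan2(*(P[2]-P[1])[::-1])))
        pts=b[:,0,:]
        for v in(80,145,205):
            xs=pts[abs(pts[:,1]-v)<=1][:,0]; print(v,xs.min(),xs.max()+0, plane(c,((xs.min()+xs.max())/2,v),.028))
        s=ray(c,r[0])
    else: print('stop',plane(c,r[0],.052))
for a in((316,50.5),(316,233.5)): print('stop',plane(c,a,.052))
print('strip top view',plane(ct,(355.9,223.1),.028), tri([s,ray(ct,(355.9,223.1))]))
# ends of strip in w9 & w10
print('stops tri',tri([ray(c9,(407.2,134)),ray(c,(316,50.5))]),tri([ray(c9,(401.5,256.5)),ray(c,(316,234))]))
print('stripTopEnd', tri([ray(c,(314.5,68)),ray(c9,(402.5,142.5))]), tri([ray(c,(314.5,216)),ray(c9,(398.5,243.5))]))
h1=hsv(im); mr=cv2.inRange(h1,(0,120,100),(4,255,255))
E
```

```text
1574.0 [314.4 142.4] [314.5 142. ] (309, 69, 12, 147)
strip [ 0.5763 -0.0577] 0.007084397575894905 0.09678852741323844 10.997182195668431 -78.93907233842417
80 309 320 [ 0.5685 -0.0175  0.028 ]
145 309 319 [ 0.5763 -0.0597  0.028 ]
205 309 320 [ 0.5842 -0.0986  0.028 ]
594.5 [315.6  50.3] [316.   50.5] (301, 40, 31, 22)
stop [ 0.5666 -0.0034  0.052 ]
580.0 [316.  233.6] [316. 233.] (302, 222, 29, 23)
stop [ 0.5876 -0.1112  0.052 ]
stop [ 0.5666 -0.0034  0.052 ]
stop [ 0.5877 -0.1116  0.052 ]
strip top view [ 0.5752 -0.0567  0.028 ] (array([ 0.5764, -0.0576,  0.0109]), [np.float64(0.00015975746699513273), np.float64(0.00015975746699509435)])
stops tri (array([ 0.5665, -0.0026,  0.0491]), [np.float64(0.00010007476480011666), np.float64(0.00010007476480014036)]) (array([ 0.5879, -0.1126,  0.048 ]), [np.float64(0.0002202751537972795), np.float64(0.00022027515379731568)])
stripTopEnd (array([ 0.5673, -0.0105,  0.0343]), [np.float64(0.0003381725628935771), np.float64(0.00033817256289366546)]) (array([ 0.5854, -0.1039,  0.0361]), [np.float64(0.0003455356931539651), np.float64(0.0003455356931539529)])
```

Strip centre is (0.5763,-0.0577) with yaw 11.0°, and the stop midpoint is (0.5771,-0.0575). The top view gives (0.5752,-0.0567). I'm using (0.576,-0.0575). The strip-height triangulation has too short a baseline to be precise, at 11 to 36 mm against 28 mm in the text. Contact force will settle that. Grasping the holder now.

```bash
python3 - <<'E'
from m import *; import pickle
np.set_printoptions(precision=4,suppress=True)
p=[.458,.0092]
robot.move_pose([*p,.21],[180,0,117.2])
cv2.imwrite('pics/w11a.png',robot.grab_frame('wrist'))
print(robot.line_to([*p,.130],vel=.12,guard=10)); s=robot.observe(); print(s['tool_pos'],s['ft_force'])
c=cal('wrist');cv2.imwrite('pics/w11.png',robot.grab_frame('wrist'));pickle.dump(c,open('c11.pkl','wb'))
print(s['time'])
E
```

```text
False
[0.4584 0.009  0.1306] [-0.0272  0.6839  0.2389]
19.1833
```

View pics/w11.png

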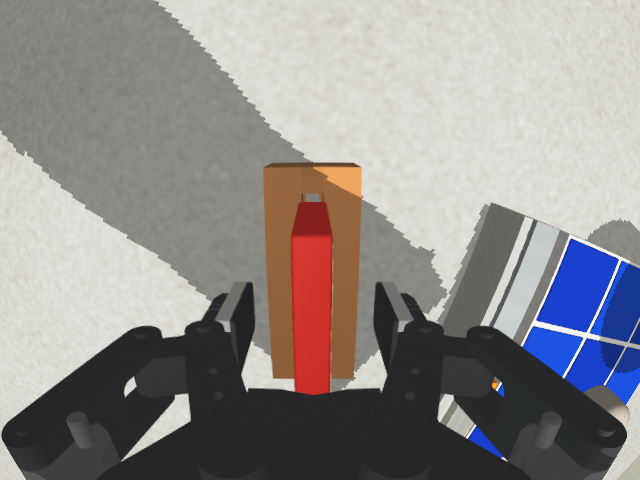

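The red frame (312,310) is centred between the pads at (240,310) and (388,310) and lines up with them. I'll close, lift, carry it over the bay and look again.

```bash
python3 - <<'E'
from m import *; import pickle
np.set_printoptions(precision=4,suppress=True)
p=[.458,.0092]
robot.set_gripper(0.0); s=robot.observe(); print('w',s['gripper_width'],s['tool_pos'],s['ft_force'])
robot.line_to([*p,.215],vel=.15); print('ft',robot.observe()['ft_force'])
robot.line_to([.576,-.0575,.215],vel=.15,rotation=[180,0,101])
print(robot.line_to([.576,-.0575,.182],vel=.1,guard=6))
s=robot.observe(); print(s['time'],s['tool_pos'],s['tcp_rot'],s['ft_force'],s['gripper_width'])
c=cal('wrist');cv2.imwrite('pics/w12.png',robot.grab_frame('wrist'));pickle.dump(c,open('c12.pkl','wb'))
cv2.imwrite('pics/t12.png',robot.grab_frame('top'));im=robot.grab_frame('scene');cv2.imwrite('pics/s12.png',cv2.resize(im[150:310,200:420],None,fx=3.6,fy=3.6,interpolation=cv2.INTER_CUBIC))
E
```

```text
w 0.011404005972879808 [0.4583 0.0091 0.1306] [-1.0258 -1.4263  5.7931]
ft [ 0.52   0.252 -1.609]
False
21.9083 [ 0.5757 -0.0573  0.1818] [-179.9694   -0.0198  101.0108] [ 1.003   0.0377 -1.3752] 0.011263492342536843
```

View pics/w12.png

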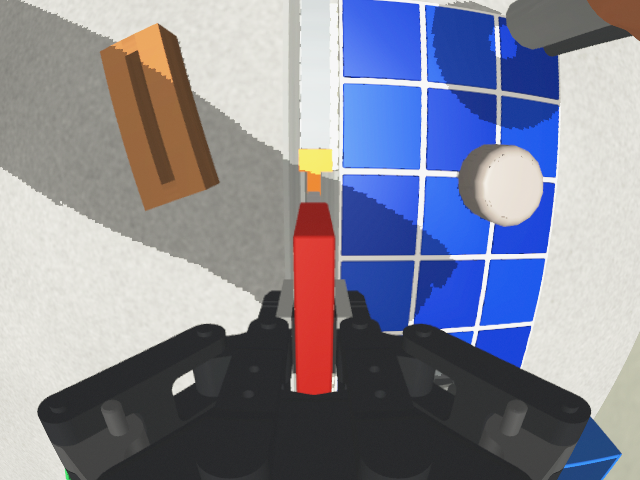

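View pics/s12.png

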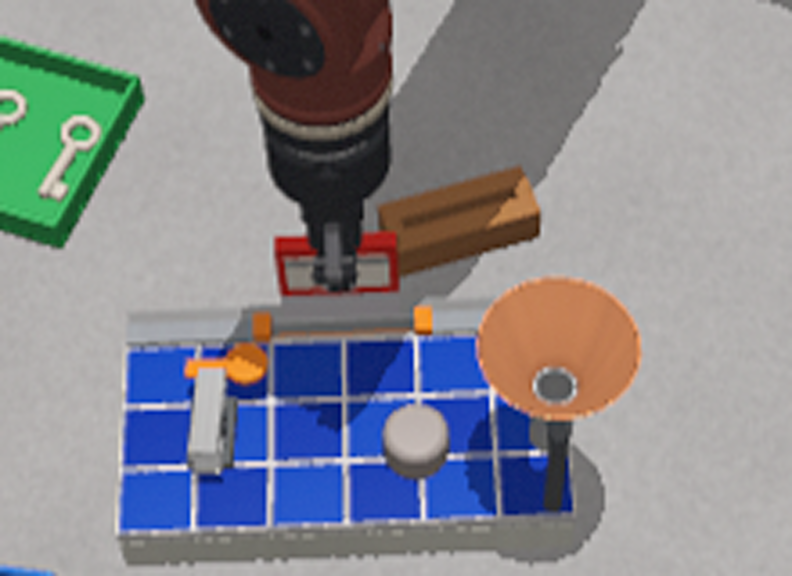

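The holder is upright. Its frame centre (column 314) lines up with the visible strip end (314,183), and there is about 10 mm of room to the stop at (315,160). Lowering in small guarded steps.

```bash
python3 - <<'E'
from m import *
np.set_printoptions(precision=4,suppress=True)
q=[.576,-.0575]
def st(n): s=robot.observe(); print(n,round(s['time'],2),s['tool_pos'],s['ft_force'],s['torque'],round(s['gripper_width'],4))
st('0')
print(robot.line_to([*q,.152],vel=.06,guard=5)); st('a')
for z in(.149,.147,.145,.143,.141,.1395):
    g=robot.line_to([*q,z],vel=.03,guard=14); st(z)
    if g: print('guard');break
E
```

```text
0 22.06 [ 0.5764 -0.0576  0.1829] [ 0.3934 -0.2261 -0.9432] [-0.0383 -0.0286  0.0015] 0.0112
False
a 22.71 [ 0.5759 -0.0575  0.1519] [ 0.2057  0.2783 -0.4639] [-0.0182 -0.0001  0.0447] 0.0109
0.149 22.96 [ 0.576  -0.0575  0.149 ] [ 0.3581  0.2348 -1.2303] [-0.0269 -0.0147  0.0099] 0.011
0.147 23.21 [ 0.5762 -0.0576  0.1476] [-1.0439  0.1069  2.5839] [ 0.0536  0.1705 -0.0078] 0.0115
0.145 23.46 [ 0.5763 -0.0576  0.1453] [-0.0274  0.3717  4.761 ] [ 0.0584  0.1349 -0.0235] 0.0114
0.143 23.71 [ 0.5763 -0.0576  0.1435] [-1.6733  0.6123  6.1696] [ 0.1509  0.2091 -0.0751] 0.0115
0.141 23.96 [ 0.5763 -0.0576  0.1416] [-1.8603  0.0834  7.6047] [0.0943 0.3871 0.0212] 0.0114
0.1395 24.21 [ 0.5763 -0.0576  0.1406] [-2.5955  0.8392 11.5435] [ 0.1793  0.7329 -0.0058] 0.0112
```

```bash
python3 - <<'E'
from m import *
np.set_printoptions(precision=4,suppress=True)
q=[.576,-.0575]
def st(n): s=robot.observe(); print(n,round(s['time'],2),s['tool_pos'],s['ft_force'],s['torque'],round(s['gripper_width'],4)); return s
for z in(.139,.138,.137,.136):
    robot.line_to([*q,z],vel=.02); robot.pause(.15); s=st(z)
    if s['ft_force'][2]>20: break
robot.pause(.5); st('hold')
cv2.imwrite('pics/w13.png',robot.grab_frame('wrist'));cv2.imwrite('pics/t13.png',robot.grab_frame('top'))
im=robot.grab_frame('scene');cv2.imwrite('pics/s13.png',cv2.resize(im[150:310,200:420],None,fx=3.6,fy=3.6,interpolation=cv2.INTER_CUBIC))
E
```

```text
0.139 24.61 [ 0.5764 -0.0576  0.1405] [-4.4699  1.4451 14.8633] [0.3103 1.0726 0.0061] 0.0116
0.138 25.01 [ 0.5765 -0.0576  0.1405] [-7.3953  2.8034 21.5372] [0.4996 1.9401 0.0048] 0.0116
hold 25.51 [ 0.5765 -0.0576  0.1405] [-7.1669  2.4453 20.8029] [0.5478 1.9032 0.0031] 0.0116
```

View pics/w13.png

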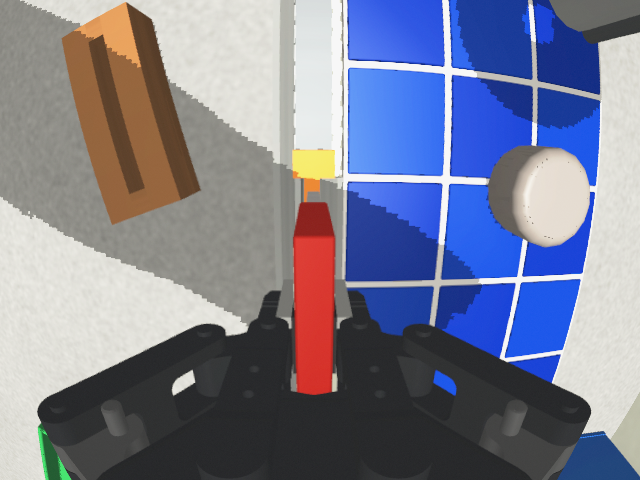

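View pics/s13.png

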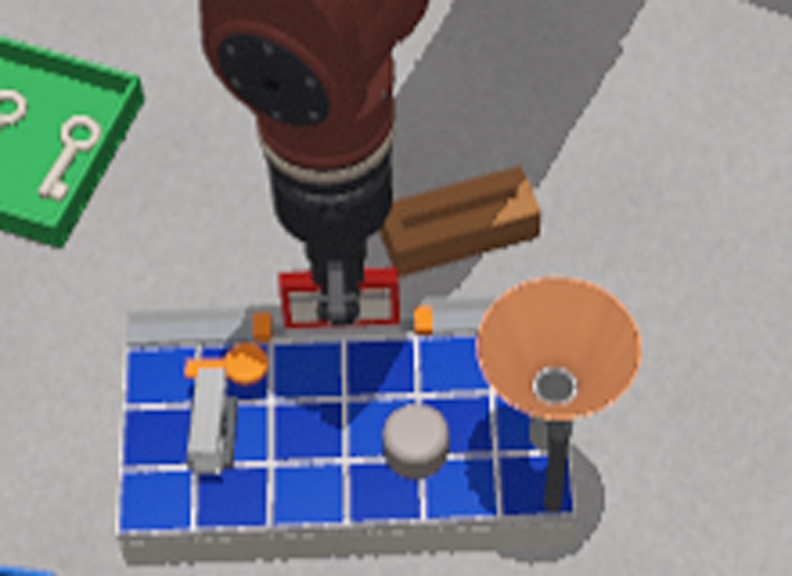

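View pics/t13.png

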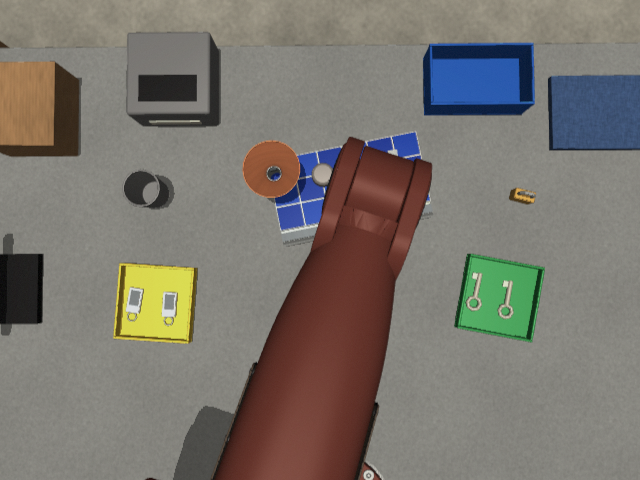

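It's at a hard stop: z stays at 0.1405 while the force goes from 12 to 21 N. There is about 7 N of side load, so I'll relieve it and check that z doesn't sink further, to rule out wedging.

```bash
python3 - <<'E'
from m import *
np.set_printoptions(precision=4,suppress=True)
def st(n): s=robot.observe(); print(n,round(s['time'],2),s['tool_pos'],s['tcp_rot'],s['ft_force'],s['torque'],round(s['gripper_width'],4)); return s
for dx in(.0007,.0014,.002):
    robot.line_to([.576-dx,-.0575-dx*.2,.138],vel=.02); robot.pause(.2); st(dx)
E
```

```text
0.0007 26.11 [ 0.5762 -0.0576  0.1405] [179.8485   0.0559 101.0154] [-4.4247  2.3285 19.1688] [0.6252 1.2813 0.0171] 0.011
0.0014 26.56 [ 0.5759 -0.0577  0.1405] [179.7844   0.0557 101.0205] [-1.8325  2.9136 18.1093] [ 0.8238  0.4756 -0.0279] 0.0116
0.002 27.01 [ 0.5757 -0.0578  0.1405] [179.7284   0.0516 101.028 ] [-0.7278  1.6943 16.7635] [ 0.8747 -0.0521 -0.0145] 0.0114
```

With the side load gone, z is still 0.1405, so this is the strip's stop. I'll press slightly firmer, confirm it holds, and hand in.

```bash
python3 - <<'E'
from m import *
np.set_printoptions(precision=4,suppress=True)
robot.line_to([.5742,-.0578,.1373],vel=.02); robot.pause(1)
s=robot.observe(); print(s['time'],s['tool_pos'],s['ft_force'],s['gripper_width'])
robot.job_done()
E
```

```text
28.2583 [ 0.5759 -0.0577  0.1405] [-2.3722  4.2352 21.5677] 0.011291919468448226
the job is handed in; nothing more can be done
```

The job is done and was handed in at 28.3 s, with the arm still holding the label holder pressed home.

- **Sorting:** The white tag lies flat in the yellow tray and the nickel key lies flat in the green tray. Each sits clear of the piece already there, as the wrist and top pictures show.
- **Label holder:** I took it out of the stand, lowered it upright between the orange end stops, and felt the strip at a TCP height of about 148 mm. It stopped hard at 140.5 mm, about 8 mm lower.
- **Last check:** The height stayed at 140.5 mm while the push rose to about 21 N, well over the strip's 9.6 N. The side load had crept up to about 7 N. I eased it to under 2 N with no change in height, so the holder had not wedged. At hand-in it was about 5 N, and the grip was steady at 11.3 mm.
- **Disagreements:** The camera height of the strip was poor, at 11 to 36 mm against the stated 28 mm, because the views were too close together. I relied on touch for the final depth instead. The wrist and top cameras also differed by 1 to 2 mm on where the bay is.
- **Bystanders:** In the last pictures the clamp, weight, padlock and pen cup look unmoved, though the arm partly hides the clamp from above.

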